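# Load a manifold under a ratchet hold-down

## Task

Pull the hold-down's black handle straight up, click by click, until it hangs on its top notch, and let go. Then slide the manifold block along its channel until it is fully home against the end stop, meeting the stop gently. Finally feel for the thumb pad on the pawl's tail, press it gently down to its stop until the presser foot has sunk into the block's socket, then take your hand away, leaving the other things on the bench alone.

Things in the scene. Friction and masses are not known exactly. Their poses are not given: they have to be found in the camera images.
- fixture: Fixed bench fixture: aluminium plate 135 x 240 x 10 mm with a loading channel and an upright guide. Origin under the plate (let 0 to 6 mm into the table), under the channel's centre line; +y along the channel to the end stop, +x from channel to guide. Channel floor z 10; walls 8 thick, inner faces x -21.5 and +21.5, tops z 20, y -160 to +45 mm. Guide: x 38 to 76, y -2 to +49, up to z 88 mm.
- stop: The steel end stop across the channel, 50 wide x 12 x 26 mm high, rigid. Origin at the foot of the face that the block must meet (fixture y +50 mm). It is to be met gently: 20 N at most.
- rail (a joint): Height of the hold-down rail in m: 0 down, 0.053 hard upper stop. 20 mm steel bar in the guide at fixture (x 58, y 15 mm), 7 to 9 N, damped (80 N per m/s). Raise it at up to 0.05 m/s with 15 to 25 N. The pawl keeps it from sinking at 0.012, 0.024, 0.036 and 0.048 (top notch) once past by 1 mm. Carries handle and an arm (top z 110 at rail 0) with the presser foot over the channel.
- handle (a point): Black handle block on top of the rail, 40 (fixture x) x 24 (fixture y) x 30 mm high; origin at its centre, 145 mm above the fixture's origin when the rail reads 0. Grip it from above across the 24 mm.
- foot (a point): Centre of the underside of the presser foot's 28 mm round shoulder, at fixture (x 0, y 15 mm), 26.5 mm above the fixture's origin when the rail reads 0. A 13 mm pin stands 8 mm further down from it.
- pawl (a joint): Angle in rad: 0 engaged (sprung), 0.138 hard stop; the rail slips off near 0.115. Pin at fixture (y 38, z 42 mm). Its tail ends in a thumb pad (28 x 30 x 6 mm, along x, y) at fixture (x 58, y 122 mm) on a hand-set threaded post: top anywhere from 80 to 96 mm above fixture origin, so feel for it. Pressed straight down it gives way 12 mm at 3 to 6 N, then stops hard; 16 N at most. Springs back; free below.
- work: Loose aluminium manifold block, 40 (x) x 120 (y) x 30 mm high, about 0.35 kg, lying in the channel with its y axis along it, 60 to 86 mm short of home. Origin at the centre of its underside; home when the origin is at fixture y -10 mm and its +y end touches the stop. It slides with light friction and 1.5 mm play to either side.
- push_end (a point): Centre of the block's outer (-y) end face, 15 mm above its underside: push here along fixture +y. The face stands 20 mm above the channel walls.
- socket (a point): Centre of the mouth of the 21 mm round socket, 12 mm deep, in the block's top, 25 mm from its centre towards +y. It lies under the foot when the block is home; the foot's shoulder then rests on the block at rail 0.0135.
- fitting_a: Brass tube fitting, 16 mm across x 22 mm high, bystander standing near the fixture. Origin at its foot.
- fitting_b: Steel tube fitting, 16 mm across x 22 mm high, bystander standing near the fixture. Origin at its foot.
- cap: Black plastic cap, 22 mm across x 16 mm high, bystander standing behind the fixture. Origin at its foot.
- bottle: White plastic dropper bottle, 48 mm across x 120 mm high, bystander on the left. Origin at its foot.
- tape: Orange tape core, ring 92 mm across x 25 mm high, bystander lying on the right. Origin at its foot.
- driver: Yellow-handled screwdriver, bystander lying on the left. Origin on its underside.
Mind the look-alikes: they are no part of the job. There is more than one size of the work; the job needs the largest.

How it is judged:
On the way, in this order (a step that is already met when the one before it is completed fails the run):
1. the rail hangs on its top notch, let go (value of joint rail above 0.0465 m and value of joint pawl below 0.05 rad and contact force between the fingers and rail below 0.1 N), for 0.3 s.
2. the block is home against the stop under the raised foot (value of joint rail above 0.0465 m and y of work in the frame of fixture above -0.012 m), for 0.2 s.
3. the foot has sunk into the socket (value of joint rail between 0.0115 and 0.0155 m), for 0.2 s.
At the end, for the whole second after the job is handed in: The rail reads 11.5 to 15.5 mm with the foot's pin in the socket (foot and socket within 4 mm across), the block within 2.5 mm of home against the stop and at rest, the pawl sprung back (under 0.08 rad) (all of step 3 and horizontal distance between foot and socket below 0.004 m and y of work in the frame of fixture above -0.0125 m and value of joint pawl below 0.08 rad and linear speed of work below 0.01 m/s); the robot touches nothing.
It fails at once if the pawl or its pad is pressed with more than 16 N (contact force between the fingers and pawl above 16 N).
It fails at once if the block is rammed into the end stop with more than 20 N (contact force between work and stop above 20 N).
It fails at once if a fitting, the cap, the bottle, the tape or the screwdriver is moved by more than 20 mm (distance of any of fitting_a, fitting_b, cap, bottle, tape, driver from where it was at the start of the episode above 0.02 m).
It also fails if it takes over 61 s, if anything falls off the work surface, if the arm or the gripper's body presses on something with over 40 N, if the wrist force passes 120 N, or if a joint passes its speed limit or range.

## Robot

A 6-joint arm with a two-finger parallel gripper is mounted at the origin on the work surface. World frame = base frame: x ahead of the robot, y to its left, z up, the work surface at z = 0. Lengths are in m, angles in rad, forces in N, time in s.
With the tool pointing down it reaches from about 0.25 to 0.725 m from the base axis. Payload 4 kg.
Tool frame: the origin (TCP) lies at the very end of the fingers, on their centre line; the grasp point (between the pads) lies 19 mm behind it; z points along the fingers, y is the line along which they close (so a half turn about z gives the same grasp; the last joint's range is limited). The gripper opens to 85 mm and grips with 20 to 120 N. Pads are 22 mm wide; open, the fingers measure 114 mm over their backs; the gripper's body (76 mm by 85 mm) begins 54 mm behind the grasp point. The pads swing forward as they close: fully open they stand 13 mm farther back than shut.
Start: joints at [-1.299, 0.241, 0.005, 1.335, 0, 1.571], TCP at [0.134, -0.482, 0.231] pointing down, gripper open.
Joint ranges: [-2.72, 2.72], [-1.05, 1.87], [-1.09, 1.28], [-1.99, 2.15], [-1.42, 1.44], [-3.14, 3.14]. Speed limits (rad/s): [2.79, 2.79, 3.14, 3.14, 3.14, 3.14].

## Interface

Orientations are given as a unit quaternion [x, y, z, w].
In Python, from workcell import bot, vision, workorder gives the robot as it stands.
- The arm moves only by the shell command python3 -m creep 'ROWS' [OPENING]. ROWS is JSON, a list of rows, each a list of 2 entries, a list of its own where there are three numbers: the shift along the tool's x, y, z in mm, then the turn, a rotation vector about the tool's x, y, z in rad. In form: [[[dx, dy, dz], [wx, wy, wz]], ...]. A call has 1 to 12 rows; each row shifts and turns the commanded pose from where the row before left it, along the tool's axes as they then stand; what a row does not reach is not made up. A row lasts 1/8 s, in which the tool goes at most 62.5 mm and 10.7 degrees, less where a joint would pass 70% of its speed; a pose out of reach is approached as far as the arm can. A call is refused whole if a number of a shift passes 62.5 or a number of a turn 0.188, either way. A call with a gripper value outside its range is refused whole. OPENING is the finger opening in mm, from 0 to 85.4, set as the call begins (- or left out, the last holds). The fingers move at their own pace and stop on an object; the grip force is fixed at half the most. Time passes only in rows, so rows that do not move let the fingers close. It gives the time, the measured TCP pose, the force, the opening and the grip force at its end, in the units of the state.
- bot.get_obs(): the state, without advancing time (a new reading comes with each control period).
- vision.camera(name): name is "scene" or "top" or "wrist"; returns a dict with "image" (400x640x3 uint8, blue, green, red), "z_map" (400x640 float32, m along the optical axis (not along the pixel's ray), 0 where there is no reading), "K" (3x3 intrinsics, pixels), "k1" (the pictures are not rectified: a ray, as slopes to the right and down, at radius r is drawn at 1 + k1 r^2 times it, then the intrinsics apply), "rvec" (rotation vector, rad) and "tvec" (3), from world to camera coordinates, as OpenCV has them; the wrist camera has in their place "tool_from_camera" (4x4, takes a point from camera to tool coordinates, whose origin is the TCP and whose axes are the flange's). Camera axes: x right, y down, z forward; pixel columns grow to the right and rows downward; lengths in m; the calibration is good to about 2 mm. A picture is of the moment at which its call begins: read the wrist's pose just before it.
- workorder.job_done(): hands the job in; it is judged then, once.
Trained networks look in a picture, given as the dict that the camera call returned (one of the last four; its "shot" number tells which), for a name from the list of things; names that differ only in an ending like _2 or _b are one class to them, and where a whole thing is asked for, a point or a joint stands for the part that bears it (a point fixed in the world has none). Each returns a list of dicts, best first, with "score" (0 to 1); they miss things now and then, are a little off and sometimes report something else, mostly with a low value. They report only what shows in the picture. A call takes as long as a camera call. They do not tell look-alikes from the thing itself.
- vision.spot_in(picture, query): "position" ([column, row] in pixels, amid what is visible of it).
- vision.place_of(picture, query): "position" ([column, row] in pixels: a listed point, or the origin of a listed thing).
The state is a dict: "clock": time; "joint_pos": joint angles; "joint_vel": joint speeds; "tau": joint torques, N m; "eef_pos": TCP position; "tool_rot": TCP orientation; "ft_force": force on the tool from outside, world axes, zero at the start; "ft_torque": the same for the moment, N m; "grip_width": finger opening in m; "grasp_force": force on a finger pad.
Only numpy, scipy, OpenCV 4.12 (cv2) and the standard library are available. Lean on these libraries where they do the work, as an engineer would, in place of code of your own. Each camera call takes 0.05 s, during which the arm holds its last target. There are 200 camera calls.

## Working session

There is one attempt and no reset: what is moved stays moved. The work goes in short steps, Python scripts to look and compute and a shell command to move; the robot and the scene stay as the last step left them, time stands still between calls to the robot, and variables do not carry over. Pictures are saved under pics/ and viewed, at most 10 in all, crops included, and the job is handed in when it is done.

```bash
ls; mkdir -p pics; cat > h.py <<'E'
import numpy as np, cv2
from scipy.spatial.transform import Rotation as R
from workcell import bot, vision, workorder
def cam(name):
    o=bot.get_obs(); p=vision.camera(name)
    if name=="wrist":
        T=np.eye(4);T[:3,:3]=R.from_quat(o["tool_rot"]).as_matrix();T[:3,3]=o["eef_pos"]
        p["W"]=T@np.array(p["tool_from_camera"])
    else:
        M=cv2.Rodrigues(np.array(p["rvec"],float))[0];T=np.eye(4);T[:3,:3]=M;T[:3,3]=np.ravel(p["tvec"])
        p["W"]=np.linalg.inv(T)
    return p
def ray(p,uv):
    K=np.array(p["K"],float)
    d=np.array([(uv[0]-K[0,2])/K[0,0],(uv[1]-K[1,2])/K[1,1]]);s=d.copy()
    for _ in range(20): s=d/(1+p["k1"]*(s@s))
    return np.r_[s,1]
def at_z(p,uv,z):
    W=p["W"];d=W[:3,:3]@ray(p,uv);o=W[:3,3];return o+d*(z-o[2])/d[2]
def at_depth(p,uv):
    z=p["z_map"];u,v=map(int,np.round(uv));w=z[max(0,v-2):v+3,max(0,u-2):u+3];w=w[w>0]
    if not len(w): return None
    return (p["W"]@np.r_[ray(p,uv)*np.median(w),1])[:3]
def cloud(p):
    vv,uu=np.mgrid[0:400,0:640];K=np.array(p["K"],float)
    d=np.stack([(uu-K[0,2])/K[0,0],(vv-K[1,2])/K[1,1]],-1);s=d.copy()
    for _ in range(20): s=d/(1+p["k1"]*(s**2).sum(-1,keepdims=True))
    P=np.concatenate([s,np.ones_like(s[...,:1])],-1)*p["z_map"][...,None]
    Q=P@p["W"][:3,:3].T+p["W"][:3,3];Q[p["z_map"]<=0]=np.nan;return Q
E
python3 - <<'E'
from h import *
np.set_printoptions(precision=4,suppress=True)
for c in ("top","scene"):
    p=cam(c);cv2.imwrite(f"pics/{c}0.png",p["image"])
    print(c,p["K"],p["k1"],p["W"])
    for q in "fixture stop handle foot pawl work push_end socket fitting_a cap bottle tape driver".split():
        for d in vision.place_of(p,q)[:3]: print(q,np.round(d["position"],1),round(d["score"],2),at_depth(p,d["position"]))
o=bot.get_obs();print(o)
E
```

```text
pics
top [[464.4039   0.     316.4637]
 [  0.     464.4039 202.0952]
 [  0.       0.       1.    ]] -0.11606418673766707 [[-0.0083 -0.9973  0.0728  0.4401]
 [-0.9999  0.0088  0.006  -0.013 ]
 [-0.0066 -0.0727 -0.9973  1.424 ]
 [ 0.      0.      0.      1.    ]]
fixture [293.9 211.5] 0.77 [0.5131 0.0624 0.049 ]
stop [279.8 218.2] 0.58 [0.4941 0.1058 0.0332]
handle [285.  190.9] 0.72 [0.5628 0.0797 0.1699]
handle [303.1 257.2] 0.33 [0.3759 0.0376 0.0065]
foot [289.9 211.9] 0.85 [0.5084 0.0699 0.118 ]Traceback (most recent call last):
  File "<stdin>", line 7, in <module>
ValueError: it knows: bottle, cap, driver, fitting, fixture, foot, handle, push_end, socket, stop, tape, work
```

```bash
python3 - <<'E'
from h import *
np.set_printoptions(precision=4,suppress=True)
for c in ("top","scene"):
    p=cam(c);cv2.imwrite(f"pics/{c}1.png",p["image"]);
    if c=="scene": print(p["K"],p["W"])
    for q in "fixture stop handle foot work push_end socket fitting cap bottle tape driver".split():
        for d in vision.place_of(p,q)[:3]: print(c,q,np.round(d["position"],1),round(d["score"],2),at_depth(p,d["position"]))
    if c=="top": cv2.imwrite("pics/topcrop.png",cv2.resize(p["image"][120:320,180:440],None,fx=3,fy=3,interpolation=cv2.INTER_CUBIC))
o=bot.get_obs();print(o)
E
```

```text
top fixture [297.8 210.1] 0.61 [0.5194 0.0527 0.0086]
top fixture [351.  147.3] 0.43 [ 0.7115 -0.1123  0.0119]
top stop [278.9 215.2] 0.45 [0.5032 0.1085 0.0319]
top handle [285.7 189.6] 0.79 [0.5663 0.0778 0.1704]
top foot [289.7 212.7] 0.52 [0.5061 0.0705 0.1182]
top work [388.8 188.3] 0.88 [ 0.5825 -0.2247  0.0224]
top work [373.5 255.1] 0.69 [ 0.381  -0.1747  0.0233]
top work [319.1 201.8] 0.61 [ 0.5421 -0.0125  0.038 ]
top push_end [389.5 204. ] 0.9 [ 0.5359 -0.2287  0.0037]
top push_end [386.9 255.1] 0.6 [ 0.3796 -0.2182  0.0018]
top push_end [164.7 207.1] 0.21 [0.5285 0.4478 0.0626]
top socket [364.  254.4] 0.76 [ 0.3831 -0.1469  0.0148]
top socket [392.6 186.5] 0.72 [ 0.5878 -0.2362  0.0235]
top socket [311.7 205.6] 0.66 [0.5317 0.0099 0.0257]
top fitting [323.7 243.3] 0.5 [ 0.4175 -0.0255  0.0005]
top fitting [302.7 256. ] 0.36 [0.3799 0.0385 0.0131]
top cap [301.8 252.9] 0.71 [0.3889 0.0416 0.0022]
top cap [352.2 143.2] 0.62 [ 0.7238 -0.116   0.014 ]
top tape [447.4 230.9] 0.6 [ 0.4514 -0.4076  0.0002]
top driver [176.4 260.3] 0.78 [0.3685 0.4237 0.0207]
top driver [281.6 2
[... 1179 characters left out ...]
 [318.1 190.7] 0.41 [ 0.4047 -0.0119  0.0042]
scene cap [280.  276.4] 0.56 [ 0.7265 -0.1089  0.016 ]
scene bottle [478.6 222.2] 0.67 [0.5487 0.4573 0.0267]
scene driver [455.6 183.8] 0.76 [0.3691 0.4393 0.006 ]
{'clock': 1.55, 'joint_pos': array([-1.299 ,  0.2406,  0.005 ,  1.3352, -0.    ,  1.5708]), 'joint_vel': array([-0.0009,  0.0024,  0.0005,  0.    , -0.0003,  0.0018]), 'tau': array([  0.0002, -37.2208,  25.2686,   0.0014,  -0.    ,  -0.    ]), 'eef_pos': array([ 0.1342, -0.4816,  0.2313]), 'tool_rot': array([0.9908, 0.1355, 0.    , 0.    ]), 'ft_force': array([0.7308, 0.3036, 1.1483]), 'ft_torque': array([0.0129, 0.0294, 0.0248]), 'grasp_force': 0.0, 'grip_width': 0.08537181993367378}
```

View pics/topcrop.png

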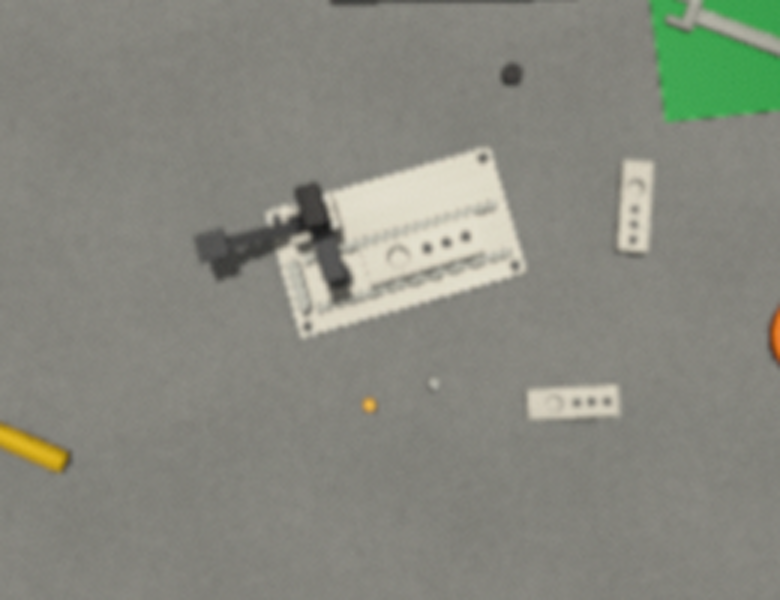

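View pics/scene1.png

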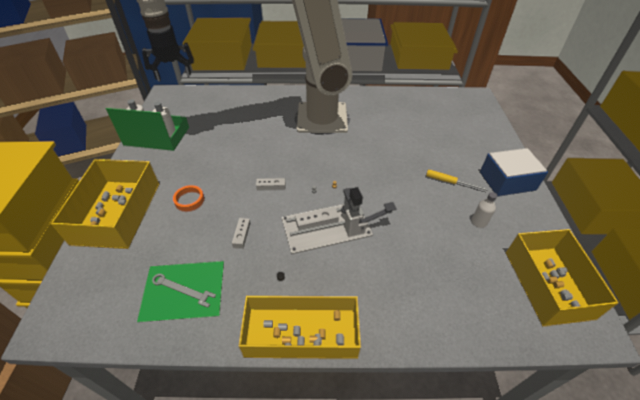

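The top crop shows the fixture with the black handle at full-image px (285,190) and the pad end of the pawl at about (251,203). The candidates for the work are:
- (319,202): in the channel, and the largest.
- (389,188): a smaller look-alike on the table.
- (373,255): another smaller look-alike on the table.

I choose the one in the channel. The tool's yaw already matches the fixture, so I'll go above it for a close look.

```bash
python3 -m creep '[[[42,-32,-9],[0,0,0]],[[42,-32,-9],[0,0,0]],[[42,-32,-9],[0,0,0]],[[42,-32,-9],[0,0,0]],[[42,-32,-9],[0,0,0]],[[42,-32,-9],[0,0,0]],[[42,-32,-9],[0,0,0]],[[42,-32,-9],[0,0,0]],[[42,-32,-9],[0,0,0]],[[42,-32,-9],[0,0,0]],[[42,-32,-9],[0,0,0]],[[42,-32,-9],[0,0,0]]]'
python3 - <<'E'
from h import *
np.set_printoptions(precision=4,suppress=True)
p=cam("wrist");cv2.imwrite("pics/w1.png",p["image"]);np.savez("w1",Q=cloud(p),im=p["image"])
print(p["tool_from_camera"],p["K"][0,0],p["W"])
for q in "fixture stop handle foot work push_end socket".split():
    for d in vision.place_of(p,q)[:2]: print(q,np.round(d["position"],1),round(d["score"],2),at_depth(p,d["position"]))
E
```

```text
clock: 3.05
eef_pos: [0.5175, 0.0251, 0.3397]
tool_rot: [0.991, 0.136, 0.0, 0.0]
ft_force: [-0.4, -0.1, -0.3]
grip_width: 0.0856
grasp_force: 0.0
[[-0.0001 -0.9554 -0.2952  0.0748]
 [ 1.      0.0002 -0.0009  0.0003]
 [ 0.0009 -0.2952  0.9554 -0.1434]
 [ 0.      0.      0.      1.    ]] 295.4484770883572 [[ 0.2687 -0.9204 -0.284   0.5896]
 [-0.9632 -0.2569 -0.0787  0.045 ]
 [-0.0005  0.2947 -0.9556  0.4832]
 [ 0.      0.      0.      1.    ]]
fixture [309.3 153.2] 0.83 [0.5156 0.0512 0.0081]
fixture [335.  225.9] 0.55 [ 0.4086 -0.0225  0.0154]
stop [277. 152.] 0.77 [0.5038 0.1016 0.0096]
stop [446.8  50.7] 0.58 [ 0.716  -0.1032  0.0166]
handle [285.4 112.5] 0.96 [0.5746 0.0833 0.1697]
foot [298.5 153.5] 0.8 [0.5289 0.0625 0.119 ]
work [355.5 151.3] 0.9 [ 0.5417 -0.0154  0.0383]
work [406.7 253.8] 0.71 [ 0.3949 -0.1559  0.0235]
push_end [475.5 188.3] 0.94 [ 0.5362 -0.2236  0.0238]
push_end [390.4 152.2] 0.87 [ 0.5547 -0.0664  0.0383]
socket [335.8 153.6] 0.98 [0.5287 0.0113 0.0256]
socket [399.1 260.2] 0.74 [ 0.3766 -0.1502  0.0167]
```

View pics/w1.png

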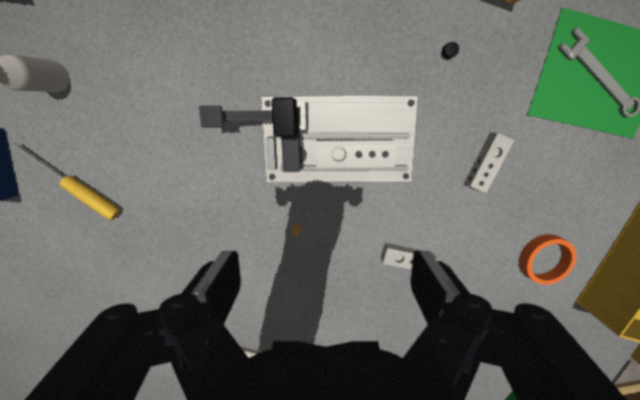

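The view shows the plate squared to the image, with the handle at (285,112), the block in the channel centred at (355,151) and the pawl pad at (211,116). The handle and arm tops read about 10 mm above their rail-0 height, so the rail probably sits on its first notch. I'll fit the fixture pose from the cloud.

```bash
python3 - <<'E'
import numpy as np,cv2
np.set_printoptions(precision=4,suppress=True)
f=np.load("w1.npz");Q=f["Q"];im=f["im"]
def reg(r0,r1,c0,c1,z0,z1):
    P=Q[r0:r1,c0:c1].reshape(-1,3);P=P[np.isfinite(P).all(1)];return P[(P[:,2]>z0)&(P[:,2]<z1)]
for n,a in dict(plate=(105,130,315,400,-.005,.02),table=(190,215,240,280,-.01,.02),work=(130,175,310,410,.03,.05),handle=(90,140,265,305,.16,.18),arm=(125,175,270,310,.11,.13),pad=(100,135,195,228,.06,.12)).items():
    P=reg(*a);xy=P[:,:2].astype(np.float32);r=cv2.minAreaRect(xy*1000)
    print(n,len(P),"z",np.median(P[:,2]),P[:,2].std(),"rect mm",np.round(r[0],1),np.round(r[1],1),round(r[2],2),"mean",xy.mean(0)*1000)
# plate outline by colour
g=cv2.cvtColor(im,cv2.COLOR_BGR2GRAY);m=(g[85:195,255:425]>185)
P=Q[85:195,255:425][m];P=P[np.isfinite(P).all(1)&(P[:,2]<.02)];r=cv2.minAreaRect((P[:,:2]*1000).astype(np.float32));print("outline",r)
E
```

```text
plate 2118 z 0.008184823033855537 0.0008751377522543037 rect mm [590.2  -6.6] [ 36.5 132.5] 15.75 mean [590.1285  -5.9981]
table 997 z 0.0007073257758176688 0.0008534120944169569 rect mm [410.1 112.8] [44.4 70.2] 15.64 mean [410.3805 112.5825]
work 1912 z 0.03801303979849005 0.0010639788127489017 rect mm [538.2 -16.1] [ 39.5 119.4] 16.4 mean [538.7319 -17.3367]
handle 949 z 0.16965151467432482 0.001477306964760651 rect mm [569.2  84.5] [40.4 24.4] 16.16 mean [569.9737  84.0239]
arm 662 z 0.1195756489883035 0.0015165726666939814 rect mm [532.1  73.7] [56.5 22.3] 16.02 mean [527.1619  71.3904]
pad 554 z 0.08592354854644974 0.0049148683595456565 rect mm [540.8 186.5] [27.4 32.8] 18.2 mean [541.2653 185.4908]
outline ((548.9959106445312, 11.373214721679688), (132.5327606201172, 238.8544158935547), 15.703179359436035)
```

```bash
python3 -m creep '[[[33,-22,20],[0,0,-0.007]],[[33,-22,20],[0,0,0]],[[0,0,40],[0,0,0]],[[0,0,40],[0,0,0]],[[0,0,30],[0,0,0]],[[0,0,20],[0,0,0]],[[0,0,15],[0,0,0]],[[0,0,15],[0,0,0]],[[0,0,0],[0,0,0]]]' 60
python3 - <<'E'
from h import *
p=cam("wrist");cv2.imwrite("pics/w2.png",p["image"]);o=bot.get_obs();print(o["eef_pos"],o["ft_force"],o["grip_width"])
E
```

```text
clock: 4.58
eef_pos: [0.5674, 0.0834, 0.1383]
tool_rot: [0.99, 0.139, -0.001, 0.0]
ft_force: [-0.1, -0.4, 0.5]
grip_width: 0.0603
grasp_force: 0.0
[0.5680366  0.08361559 0.1392246 ] [-0.77411515 -0.48839089 -0.15934674] 0.05998214387343962
```

View pics/w2.png

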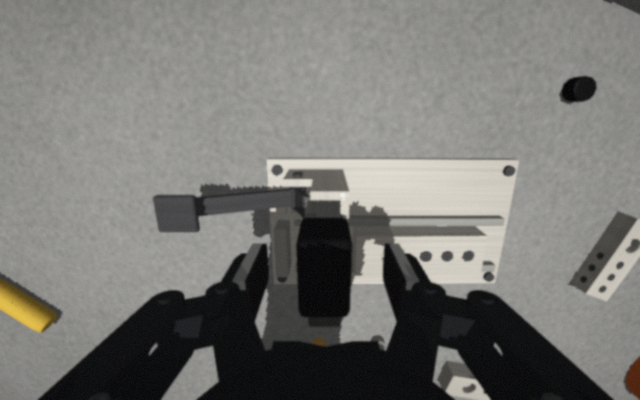

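The handle is at (324,265), centred between the fingers at (257) and (395). I'll close on it.

```bash
python3 -m creep '[[[0,0,0],[0,0,0]],[[0,0,0],[0,0,0]],[[0,0,0],[0,0,0]],[[0,0,0],[0,0,0]],[[0,0,0],[0,0,0]]]' 0
```

```text
clock: 5.25
eef_pos: [0.5687, 0.0844, 0.1403]
tool_rot: [0.99, 0.139, 0.001, -0.0]
ft_force: [-1.6, 2.8, 5.9]
grip_width: 0.023
grasp_force: 59.8
```

```bash
python3 -m creep '[[[0,0,-3],[0,0,0]],[[0,0,-4],[0,0,0]],[[0,0,-4],[0,0,0]],[[0,0,-4],[0,0,0]],[[0,0,-4],[0,0,0]],[[0,0,-4],[0,0,0]],[[0,0,-4],[0,0,0]],[[0,0,-4],[0,0,0]],[[0,0,0],[0,0,0]],[[0,0,0],[0,0,0]]]'
```

```text
clock: 6.5
eef_pos: [0.5686, 0.0844, 0.1675]
tool_rot: [0.99, 0.139, -0.001, -0.0]
ft_force: [4.8, 4.0, -12.2]
grip_width: 0.0229
grasp_force: 60.9
```

```bash
python3 -m creep '[[[0,0,-4],[0,0,0]],[[0,0,-4],[0,0,0]],[[0,0,-3],[0,0,0]],[[0,0,0],[0,0,0]],[[0,0,0],[0,0,0]]]'; python3 -m creep '[[[0,0,-1],[0,0,0]],[[0,0,0],[0,0,0]]]'
```

```text
clock: 7.12
eef_pos: [0.5686, 0.0844, 0.1792]
tool_rot: [0.99, 0.139, -0.0, -0.0]
ft_force: [5.2, 3.1, -7.7]
grip_width: 0.0235
grasp_force: 61.6
clock: 7.38
eef_pos: [0.5686, 0.0844, 0.1803]
tool_rot: [0.99, 0.139, -0.0, -0.0]
ft_force: [4.4, 3.7, -7.8]
grip_width: 0.0232
grasp_force: 61.6
```

```bash
python3 -m creep '[[[0,0,0],[0,0,0]],[[0,0,0],[0,0,0]],[[0,0,0],[0,0,0]],[[0,0,-30],[0,0,0]],[[0,0,-40],[0,0,0]],[[0,-0,-40],[0,0,0]],[[0,20,-40],[0,0,0]],[[0,20,0],[0,0,0]],[[0,0,0],[0,0,0]]]' 60
python3 - <<'E'
from h import *
np.set_printoptions(precision=4,suppress=True)
p=cam("wrist");cv2.imwrite("pics/w3.png",p["image"]);Q=cloud(p);np.savez("w3",Q=Q,im=p["image"])
for q in "handle foot work socket".split():
    for d in vision.place_of(p,q)[:2]: print(q,np.round(d["position"],1),round(d["score"],2),at_depth(p,d["position"]))
P=Q[np.isfinite(Q).all(-1)]
T=np.array([.5176,.0541]);A=np.array([[.961,.2756],[-.2756,.961]])
L=(P[:,:2]-T)@A.T
def box(n,x0,x1,y0,y1,z0,z1):
    k=(L[:,0]>x0)&(L[:,0]<x1)&(L[:,1]>y0)&(L[:,1]<y1)&(P[:,2]>z0)&(P[:,2]<z1)
    if k.sum()<5: print(n,k.sum());return
    r=cv2.minAreaRect((L[k]*1000).astype(np.float32));print(n,k.sum(),"z",np.median(P[k,2]),np.round(r[0],1),np.round(r[1],1),round(r[2],2))
box("handle",.03,.09,-.02,.05,.19,.23);box("arm",-.03,.06,-.02,.05,.14,.18);box("pad",.035,.085,.1,.145,.06,.12)
box("work",-.03,.03,-.17,.0,.03,.05);box("plate",.045,.08,-.15,-.03,-.01,.02)
print(bot.get_obs()["eef_pos"])
E
```

```text
clock: 8.5
eef_pos: [0.5793, 0.044, 0.3319]
tool_rot: [0.99, 0.138, -0.0, 0.0]
ft_force: [0.1, 0.2, 0.2]
grip_width: 0.0602
grasp_force: 0.0
handle [282.  185.3] 0.59 [0.5729 0.0845 0.2058]
foot [297.6 202.9] 0.6 [0.5427 0.0664 0.1547]
work [354.9 187.4] 0.82 [ 0.5513 -0.0111  0.038 ]
work [481.8 198.6] 0.64 [ 0.5864 -0.2186  0.0218]
socket [335.3 198.4] 0.73 [0.523  0.0115 0.0268]
socket [499.5 197.5] 0.57 [ 0.5963 -0.2458  0.0225]
handle 1112 z 0.20546736631692405 [59.2 14.8] [39.6 24.3] 0.12
arm 575 z 0.15552830799234058 [25.4 14.4] [22.4 68.4] 88.71
pad 554 z 0.08601134655547932 [ 58.7 118. ] [35.9 27.4] 89.44
work 1919 z 0.03783350678681019 [  0.9 -73.6] [ 40.6 120.2] 0.04
plate 1674 z 0.008038753561247863 [ 62.5 -90.5] [118.9  35. ] 90.0
[0.5786 0.0459 0.3312]
```

The handle top is 36 mm higher (z 0.2055), which puts the rail on its top notch. The block centre is at fixture y -73.6. Next I'll go behind the block with the fingers closed.

```bash
python3 -m creep '[[[-18.7,51,20],[0,0,0]],[[-18.7,51,20],[0,0,0]],[[-18.7,51,20],[0,0,0]],[[0,0,50],[0,0,0]],[[0,0,50],[0,0,0]],[[0,0,50],[0,0,0]],[[0,0,45],[0,0,0]],[[0,0,30],[0,0,0]],[[0,0,0],[0,0,0]],[[0,0,0],[0,0,0]]]' 0
python3 - <<'E'
from h import *
p=cam("wrist");cv2.imwrite("pics/w4.png",p["image"]);o=bot.get_obs()
T=np.array([.5176,.0541]);A=np.array([[.961,.2756],[-.2756,.961]]);print(A@(o["eef_pos"][:2]-T),o["eef_pos"],o["ft_force"],o["grip_width"])
E
```

```text
clock: 10.0
eef_pos: [0.5682, -0.1169, 0.0484]
tool_rot: [0.99, 0.139, 0.001, 0.0]
ft_force: [0.4, 0.0, 0.9]
grip_width: -0.0001
grasp_force: 0.0
[ 0.00197226 -0.17867298] [ 0.56876441 -0.11715085  0.0490279 ] [-0.9655805   0.35174147  0.3601237 ] -0.00042533244197987636
```

View pics/w4.png

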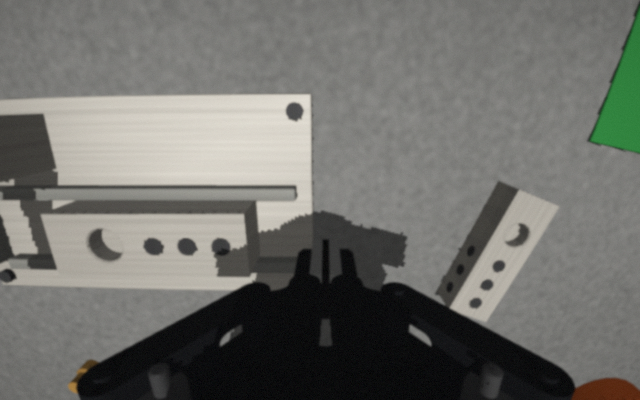

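```bash
python3 -m creep '[[[-1,0,15],[0,0,0]],[[0,0,12],[0,0,0]],[[0,-10,0],[0,0,0]],[[0,-10,0],[0,0,0]],[[0,-4,0],[0,0,0]],[[0,-4,0],[0,0,0]],[[0,-4,0],[0,0,0]],[[0,-4,0],[0,0,0]],[[0,-4,0],[0,0,0]],[[0,-4,0],[0,0,0]],[[0,-4,0],[0,0,0]]]'; cat > s.py <<'E'
from h import *
o=bot.get_obs();T=np.array([.5176,.0541]);A=np.array([[.961,.2756],[-.2756,.961]])
print("local",np.round(1000*(A@(o["eef_pos"][:2]-T)),1),"z",o["eef_pos"][2],"F local",np.round(A@o["ft_force"][:2],1),o["ft_force"][2],o["clock"])
E
python3 s.py
```

```text
clock: 11.42
eef_pos: [0.5535, -0.0713, 0.0206]
tool_rot: [0.99, 0.139, 0.0, 0.0]
ft_force: [-0.1, -3.4, 1.5]
grip_width: -0.0
grasp_force: 1.5
local [-1.000e-01 -1.304e+02] z 0.020607095139821664 F local [-1.  -3.2] 1.4780659353250667 11.425
```

```bash
cat > b.py <<'E'
from h import *
exec(open("s.py").read())
import sys
p=cam(sys.argv[1] if len(sys.argv)>1 else "wrist");Q=cloud(p);P=Q[np.isfinite(Q).all(-1)];L=(P[:,:2]-T)@A.T*1000
k=(abs(L[:,0])<16)&(L[:,1]>-165)&(L[:,1]<20)&(abs(P[:,2]-.038)<.005)
y=np.sort(L[k,1]);print("block top y range",np.percentile(y,[0.5,1,50,99,99.5]),k.sum())
E
python3 b.py
```

```text
local [-1.000e-01 -1.304e+02] z 0.020607095139821664 F local [-1.  -3.2] 1.4780659353250667 11.425
block top y range [-141.60698741 -138.88111609  -61.7997652     1.67270382    2.47262385] 12421
```

```bash
python3 -m creep '[[[0,-4,0],[0,0,0]],[[0,-4,0],[0,0,0]],[[0,-4,0],[0,0,0]],[[0,-4,0],[0,0,0]],[[0,-4,0],[0,0,0]],[[0,-4,0],[0,0,0]],[[0,-4,0],[0,0,0]],[[0,-4,0],[0,0,0]],[[0,-4,0],[0,0,0]],[[0,0,0],[0,0,0]]]'; python3 b.py
```

```text
clock: 12.72
eef_pos: [0.5429, -0.0359, 0.0201]
tool_rot: [0.99, 0.139, -0.0, -0.001]
ft_force: [1.4, -0.4, 0.8]
grip_width: 0.0003
grasp_force: 0.6
local [ -0.5 -93.4] z 0.020093349559952622 F local [ 1.2 -0.8] 0.7839412801195986 12.725
block top y range [-105.01963112 -102.65599915  -33.86787271   18.89676383   19.49147528] 10409
```

```bash
python3 -m creep '[[[0,-1.5,0],[0,0,0]],[[0,-1.5,0],[0,0,0]],[[0,-1,0],[0,0,0]],[[0,-1,0],[0,0,0]],[[0,-1,0],[0,0,0]],[[0,-1,0],[0,0,0]]]'; python3 s.py; python3 -m creep '[[[0,-0.7,0],[0,0,0]],[[0,-0.7,0],[0,0,0]]]'; python3 s.py
```

```text
clock: 13.52
eef_pos: [0.5412, -0.0298, 0.0202]
tool_rot: [0.99, 0.139, -0.0, -0.0]
ft_force: [0.5, -1.2, -1.3]
grip_width: 0.0002
grasp_force: 0.7
local [ -0.5 -87.1] z 0.020177407517722276 F local [ 0.2 -1.3] -1.2520109749420445 13.525
clock: 13.78
eef_pos: [0.5409, -0.0285, 0.0203]
tool_rot: [0.99, 0.139, -0.0, -0.0]
ft_force: [1.0, -1.1, -1.0]
grip_width: 0.0001
grasp_force: 0.8
local [ -0.3 -85.8] z 0.020296839505986954 F local [ 0.6 -1.4] -0.9676835907271029 13.775
```

```bash
for i in 1 2; do python3 -m creep '[[[0,-0.5,0],[0,0,0]],[[0,-0.5,0],[0,0,0]]]' >/dev/null; python3 s.py; done
```

```text
local [ -0.3 -84.9] z 0.02032605062080134 F local [ 0.6 -1.8] -1.7695251094471796 14.025
local [ -0.3 -83.9] z 0.0203108470416655 F local [ 0.9 -0.9] -0.5917246713552279 14.275
```

```bash
python3 -m creep '[[[0,-0.5,0],[0,0,0]],[[0,-0.5,0],[0,0,0]]]' >/dev/null; python3 s.py; python3 -m creep '[[[0,-0.5,0],[0,0,0]]]' >/dev/null; python3 s.py
```

```text
local [ -0.3 -83.4] z 0.020354100234746954 F local [ 0.1 -5.3] -1.6091646715643217 14.525
local [ -0.4 -83.3] z 0.020367628304211214 F local [-0.3 -5.6] -1.3482188546352947 14.65
```

```bash
python3 -m creep '[[[0,-0.5,0],[0,0,0]]]' >/dev/null; python3 b.py
```

```text
local [ -0.4 -83.3] z 0.02041156876976699 F local [-1.4 -7. ] -1.2531908795986944 14.775
block top y range [-94.91090486 -92.63640131 -28.24067645  18.61137835  19.21803697] 9269
```

The block is seated: TCP stalled at -83.3 (predicted -82.9) under about 7 N. I'll back off, go up and over to the pad.

```bash
python3 -m creep '[[[0,3,0],[0,0,0]],[[0,10,0],[0,0,0]],[[0,0,-45],[0,0,0]],[[0,0,-55],[0,0,0]],[[0,0,-60],[0,0,0]],[[0,0,-60],[0,0,0]],[[14.6,-54,0],[0,0,0]],[[14.6,-54,0],[0,0,0]],[[14.6,-54,0],[0,0,0]],[[14.6,-54,0],[0,0,0]],[[0,0,0],[0,0,0]],[[0,0,0],[0,0,0]]]'
python3 - <<'E'
exec(open("s.py").read())
p=cam("wrist");cv2.imwrite("pics/w5.png",p["image"])
Q=cloud(p);P=Q[np.isfinite(Q).all(-1)];L=(P[:,:2]-T)@A.T*1000
def box(n,x0,x1,y0,y1,z0,z1):
    k=(L[:,0]>x0)&(L[:,0]<x1)&(L[:,1]>y0)&(L[:,1]<y1)&(P[:,2]>z0)&(P[:,2]<z1)
    if k.sum()<5: print(n,k.sum());return
    r=cv2.minAreaRect(L[k].astype(np.float32));print(n,k.sum(),"z",np.median(P[k,2]),np.round(r[0],1),np.round(r[1],1),round(r[2],2))
box("handle",30,90,-20,50,.19,.23);box("pad",35,85,100,145,.06,.12)
box("padtop",35,85,100,145,.083,.092)
box("work",-18,18,-100,60,.033,.043)
E
```

```text
clock: 16.32
eef_pos: [0.5443, 0.1724, 0.2401]
tool_rot: [0.989, 0.15, -0.001, -0.006]
ft_force: [-0.3, -0.3, 0.5]
grip_width: -0.0001
grasp_force: 0.0
local [ 58.2 106.4] z 0.2401497679305327 F local [-0.4 -0.2] 0.537570807165381 16.325
handle 2598 z 0.20525693010200224 [58.9 15.4] [24.7 40.3] 88.87
pad 845 z 0.08576066040532765 [ 59.1 118.4] [36.6 27.9] 89.76
padtop 756 z 0.08588183571832717 [ 59.4 122.1] [27.8 29.5] 1.28
work 1023 z 0.03768812329014348 [ 0.1 25.6] [35.9 68.8] 0.16
```

View pics/w5.png

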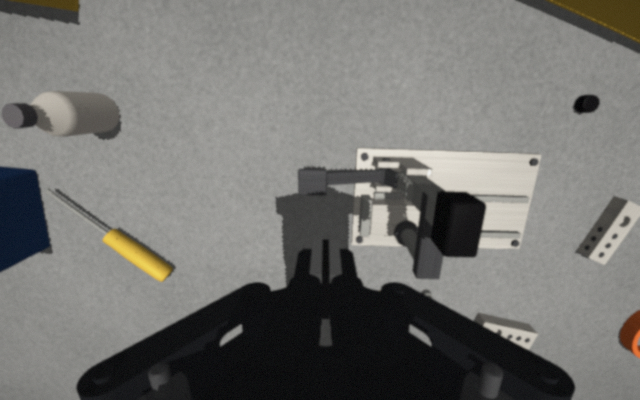

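```bash
python3 -m creep '[[[1,-15.5,0],[0,0,0.015]],[[0,0,40],[0,0,0]],[[0,0,40],[0,0,0]],[[0,0,30],[0,0,0]],[[0,0,20],[0,0,0]],[[0,0,10],[0,0,0]],[[0,0,0],[0,0,0]],[[0,0,0],[0,0,0]]]'; python3 s.py
```

```text
clock: 17.38
eef_pos: [0.5444, 0.1789, 0.1017]
tool_rot: [0.988, 0.153, -0.001, -0.011]
ft_force: [-0.9, -0.9, -0.1]
grip_width: -0.0001
grasp_force: 0.0
local [ 60.2 112.6] z 0.1016761653865739 F local [-1.1 -0.7] -0.11605366445672083 17.375
```

```bash
python3 -c "
from h import *
o=bot.get_obs();print(np.round(o['joint_pos'],3),R.from_quat(o['tool_rot']).as_matrix().round(3))"
```

```text
[ 0.306  0.467 -0.016  1.086  0.022  3.141] [[ 0.953  0.302 -0.005]
 [ 0.302 -0.953  0.021]
 [ 0.002 -0.022 -1.   ]]
```

Joint 6 is at its limit. I'll yaw the tool a little the other way, since pressing the pad doesn't depend on yaw, and level it.

```bash
python3 -m creep '[[[0,0,0],[0,0,-0.12]],[[0,0,0],[-0.021,0,0]],[[0,0,0],[0,0,0]]]'; python3 - <<'E'
exec(open("s.py").read())
M=R.from_quat(o["tool_rot"]).as_matrix();t=np.r_[T+A.T@np.array([.059,.122]),o["eef_pos"][2]]
print(np.round(o["joint_pos"],3),M.round(3),"tool delta mm",(M.T@(t-o["eef_pos"])*1000).round(1))
E
```

```text
clock: 17.75
eef_pos: [0.5437, 0.1794, 0.1012]
tool_rot: [0.977, 0.211, 0.002, -0.0]
ft_force: [-0.6, -0.6, 0.4]
grip_width: -0.0002
grasp_force: 0.0
local [ 59.6 113.2] z 0.10122496349047422 F local [-0.8 -0.4] 0.4392343685217907 17.75
[ 0.319  0.465 -0.02   1.082  0.     3.034] [[ 0.911  0.413  0.003]
 [ 0.413 -0.911  0.001]
 [ 0.003  0.    -1.   ]] tool delta mm [ 0.6 -8.7  0. ]
```

```bash
python3 -m creep '[[[0.5,-4.5,0],[0,0,0]],[[0,-4.2,0],[0,0,0]],[[0,0,6],[0,0,0]],[[0,0,4],[0,0,0]],[[0,0,0],[0,0,0]]]'>/dev/null; python3 s.py;  python3 -m creep '[[[0,0,1],[0,0,0]],[[0,0,1],[0,0,0]],[[0,0,1],[0,0,0]],[[0,0,1],[0,0,0]]]'>/dev/null; python3 s.py
```

```text
local [ 58.  121.3] z 0.08975547458809005 F local [0.3 0.5] -0.5926703200810401 18.375
local [ 58.6 121.4] z 0.08652494513747452 F local [-0.1  0.2] -0.3159732241745293 18.875
```

```bash
python3 -m creep '[[[0,0,1],[0,0,0]],[[0,0,1],[0,0,0]]]'>/dev/null; python3 s.py;  python3 -m creep '[[[0,0,1],[0,0,0]],[[0,0,1],[0,0,0]]]'>/dev/null; python3 s.py
```

```text
local [ 58.8 121.6] z 0.08498862137236349 F local [-1.3  0.8] 5.872117593351314 19.125
local [ 58.8 122.4] z 0.08324476801128929 F local [-1.8  2.4] 6.471735690727212 19.375
```

```bash
python3 -m creep '[[[0,0,1],[0,0,0]],[[0,0,1],[0,0,0]],[[0,0,1],[0,0,0]],[[0,0,1],[0,0,0]]]'>/dev/null; python3 s.py;  python3 -m creep '[[[0,0,1],[0,0,0]],[[0,0,1],[0,0,0]]]'>/dev/null; python3 s.py
```

```text
local [ 59.2 122.9] z 0.07944564708592135 F local [-0.5  3.1] 5.084177719417395 19.875
local [ 59.1 121.9] z 0.07685123781648295 F local [0.2 3.3] 3.9131441277765155 20.125
```

```bash
python3 -m creep '[[[0,0,0.8],[0,0,0]],[[0,0,0.8],[0,0,0]]]'>/dev/null; python3 s.py;  python3 -m creep '[[[0,0,0.7],[0,0,0]],[[0,0,0],[0,0,0]]]'>/dev/null; python3 s.py
```

```text
local [ 58.8 121.6] z 0.07500662234232679 F local [0.6 3.5] 3.8584991043700247 20.375
local [ 58.9 121.8] z 0.0746631883417422 F local [-0.6  3.5] 6.130572847469188 20.625
```

```bash
python3 -m creep '[[[0,0,0.6],[0,0,0]],[[0,0,0],[0,0,0]],[[0,0,0],[0,0,0]],[[0,0,0],[0,0,0]],[[0,0,0],[0,0,0]]]'>/dev/null; python3 - <<'E'
exec(open("s.py").read())
p=cam("wrist");cv2.imwrite("pics/w6.png",p["image"])
Q=cloud(p);P=Q[np.isfinite(Q).all(-1)];L=(P[:,:2]-T)@A.T*1000
k=(abs(L[:,0]-58)<15)&(abs(L[:,1]-15)<10)&(P[:,2]>.12);print("handle top",np.median(P[k,2]) if k.any() else None,k.sum())
p=cam("top");Q=cloud(p);P=Q[np.isfinite(Q).all(-1)];L=(P[:,:2]-T)@A.T*1000
k=(abs(L[:,0]-58)<12)&(abs(L[:,1]-15)<8)&(P[:,2]>.12);print("handle top(top)",np.median(P[k,2]) if k.any() else None,k.sum())
E
```

```text
local [ 59.  121.8] z 0.07451725973457046 F local [-0.3  3. ] 7.476990550396502 21.25
handle top 0.12988631529285086 2379
handle top(top) 0.17056882983178834 52
```

The handle has dropped to z 0.1706, which puts the rail at about 0.013. I'll release slowly, retreat upward and verify.

```bash
python3 -m creep '[[[0,0,-4],[0,0,0]],[[0,0,-5],[0,0,0]],[[0,0,-5],[0,0,0]],[[0,0,-8],[0,0,0]],[[0,0,-40],[0,0,0]],[[0,0,-50],[0,0,0]],[[0,0,-50],[0,0,0]],[[0,30,-40],[0,0,0]],[[0,30,-10],[0,0,0]],[[0,0,0],[0,0,0]],[[0,0,0],[0,0,0]]]'; python3 - <<'E'
exec(open("s.py").read())
p=cam("wrist");cv2.imwrite("pics/w7.png",p["image"])
Q=cloud(p);P=Q[np.isfinite(Q).all(-1)];L=(P[:,:2]-T)@A.T*1000
def box(n,x0,x1,y0,y1,z0,z1):
    k=(L[:,0]>x0)&(L[:,0]<x1)&(L[:,1]>y0)&(L[:,1]<y1)&(P[:,2]>z0)&(P[:,2]<z1)
    if k.sum()<5: print(n,k.sum());return
    r=cv2.minAreaRect(L[k].astype(np.float32));print(n,k.sum(),"z",np.median(P[k,2]),np.round(r[0],1),np.round(r[1],1),round(r[2],2))
box("handle",30,90,-20,50,.14,.23);box("padtop",35,85,100,145,.08,.092);box("arm",-25,30,0,30,.1,.14)
box("work",-16,16,-110,2,.033,.043)
E
```

```text
clock: 22.72
eef_pos: [0.5643, 0.1323, 0.2849]
tool_rot: [0.977, 0.212, 0.0, -0.001]
ft_force: [-0.3, 0.1, 0.7]
grip_width: -0.0002
grasp_force: 0.0
local [66.4 62.3] z 0.28487256018387636 F local [-0.3  0.2] 0.6681408132778552 22.725
handle 1322 z 0.17094076684852344 [59.2 14.9] [40.  24.3] 0.34
padtop 585 z 0.08466558801779173 [ 59.1 122.5] [30.3 28.3] 89.59
arm 533 z 0.12123781189923422 [10.5 15. ] [38.7 22.3] 0.09
work 562 z 0.03800340418453585 [ -0.1 -42.2] [31.5 54. ] 0.56
```

View pics/w7.png

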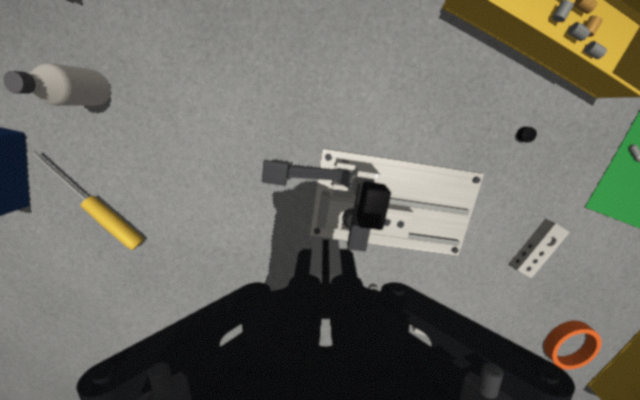

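The last view shows the handle down at (374,205), the block under the foot at about (400,225) and the pad sprung back at (277,172). The block's outer end measures fixture y -69.2 (home is -70) and the rail is at about 13.2 mm. Nothing on the bench looks disturbed, and the hand is clear.

```bash
python3 -c "
from workcell import workorder
print(workorder.job_done())"
```

```text
the job is handed in; nothing more can be done
None
```

The job is handed in, with no verdict returned: the rail was raised to its top notch, the block pushed home gently (about 7 N), the foot sunk into the socket at rail about 13 mm, and the hand is clear.

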